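# Free the stuck valve of the display gas ring

## Robot

A 6-joint arm with a two-finger parallel gripper is mounted at the origin on the work surface. World frame = base frame: x ahead of the robot, y to its left, z up, the work surface at z = 0. Lengths are in m, angles in rad, forces in N, time in s.
With the tool pointing down it reaches from about 0.3 to 0.875 m from the base axis. Payload 6.4 kg.
Tool frame: the origin (TCP) lies midway between the tips of the shut fingers; the grasp point (between the pads) lies 19 mm behind it; z points along the fingers, y is the line along which they close (so a half turn about z gives the same grasp; the last joint's range is limited). The gripper opens to 85 mm and grips with 20 to 120 N. Pads are 22 mm wide; open, the fingers measure 114 mm over their backs; the gripper's body (76 mm by 85 mm) begins 54 mm behind the grasp point. The pads swing forward as they close: fully open they stand 13 mm farther back than shut.
Start: joints at [1.014, 0.181, 1.607, -0, 1.354, -0.206], TCP at [0.198, 0.54, 0.231] pointing down, gripper open.
Joint ranges: [-2.99, 2.99], [-0.89, 2.07], [0.3, 2.58], [-1.14, 4.28], [0, 2.63], [-3.12, 3.12]. Speed limits (rad/s): [2.57, 2.57, 3.01, 3.14, 3.14, 3.14].

## Interface

Orientations are given as a unit quaternion [w, x, y, z].
In Python, from bench import status, camera, ctrl gives the robot as it stands. The module is installed in compiled form; this text tells all that it offers.
- The arm moves only by the shell command python3 -m handwheel 'ROWS'. ROWS is JSON, a list that holds one entry, the list of rows, each a list of 7 numbers: the opening, from -1 (shut) to 1 (fully open), then the shift along the tool's x, y, z in cm, then the turn, a rotation vector about the tool's x, y, z in degrees. A call has 1 to 10 rows; each row is the pose to reach, as a shift and turn from the pose commanded when the call began, along the tool's axes at that moment; what a row does not reach only later rows make up. A row lasts 1/8 s, in which the tool goes at most 62.5 mm and 10.7 degrees, less where a joint would pass 70% of its speed; a pose out of reach is approached as far as the arm can. A call with a gripper value outside its range is refused whole. The fingers move at their own pace and stop on an object; the grip force is fixed at half the most. Time passes only in rows, so rows that repeat a pose let the fingers close. It gives the time, the measured TCP pose, the force, the opening and the grip force at its end, in the units of the state.
- status.get_obs(): the state, without advancing time (a new reading comes with each control period).
- camera(name): name is "scene" or "top" or "wrist"; returns a dict with "frame" (400x640x3 uint8, blue, green, red), "depth" (400x640 float32, m along the optical axis (not along the pixel's ray), 0 where there is no reading), "fx", "fy", "cx", "cy" (pixels), "extrinsics" (4x4, takes a point from camera to world coordinates); the wrist camera has in their place "hand_eye" (4x4, takes a point from camera to tool coordinates, whose origin is the TCP and whose axes are the flange's). Camera axes: x right, y down, z forward; pixel columns grow to the right and rows downward; lengths in m; the calibration is good to about 2 mm. A picture is of the moment at which its call begins: read the wrist's pose just before it.
- ctrl.hand_in(): hands the job in; it is judged then, once.
The state is a dict: "time_s": time; "q": joint angles; "dq": joint speeds; "joint_efforts": joint torques, N m; "eef_pos": TCP position; "eef_rot": TCP orientation; "wrist_force": force on the tool from outside, world axes, zero at the start; "torque": the same for the moment, N m; "opening": opening from 0.0 (shut) to 1.0 (fully open); "grasp_force": force on a finger pad.
Only numpy, scipy, OpenCV 4.12 (cv2) and the standard library are available. Lean on these libraries where they do the work, as an engineer would, in place of code of your own. Each camera call takes 0.05 s, during which the arm holds its last target. There are 200 camera calls.

## Task

The valve of the gas ring on the counter has seized. Break it loose with a short firm twist of its black T-handle anticlockwise (seen from above), then turn it on freely until it comes up against its open stop and the red collar on its column has risen all the way. Feel for the stop and do not wring the thin valve column by forcing it, leave the cookware standing nearby alone, and let go.

Things in the scene. Friction and masses are not known exactly. Their poses are not given: they have to be found in the camera images.
- handle_mid (a point): Middle of the black T-handle: a level bar 120 mm long, 14 mm wide, 22 mm high, on a slim upright brass column. The point lies on the upright turning axis, half-way up the bar, 149 mm above the counter; x runs along the bar, z up. For 25 mm below the bar there is only the column (22 mm across). Anticlockwise from above opens. It stays where it is left.
- handle_end (a point): Point in the handle bar 45 mm from the axis (handle's +x end). Turned anticlockwise, the handle swings through 0 to 1.5 rad of slack (unknown, felt only), then bites: the seized stem lets go at about 0.6 N m (13 N here). Within 0.1 rad it is easy (under 0.25 N m, later 0.1); 1.5 rad after the bite it meets a hard stop, in a different direction each time.
- collar_mid (a point): Middle of the red tell-tale collar, a ring 34 mm across and 10 mm high around the valve column, below the handle. It stands still during the slack, then rises in proportion to the stem's turning, from 84 mm above the counter (shut, seized) to 104 mm (at the open stop).
- column (a joint): How far the slim valve column is being wrung (rad, positive anticlockwise). It is springy, about 16 N m per rad: 0 at rest, about 0.037 when the seized stem lets go; 0.07 (1.1 N m) either way is the most it may take. It springs back when the handle is let go.
- burner: The gas ring assembly, fixed to the counter. Origin on the counter under the valve axis; along its x a brass pipe (34 mm above the counter) leads to the iron ring, 250 mm from the valve, up to 95 mm high and 270 mm across.
- bowl_mid (a point): Centre of a small brass bowl, 100 mm across and 45 mm high, standing loose on the counter. Bystander.
- tumbler_mid (a point): Centre of a steel tumbler, 68 mm across and 85 mm high, standing loose on the counter. Bystander.
- lota_mid (a point): Centre of a copper jar with lid, 72 mm across and 70 mm high, standing loose on the counter. Bystander.

How it is judged:
On the way, in this order (a step that is already met when the one before it is completed fails the run):
1. the seized stem has been broken loose (the collar has risen more than 2.5 mm) (height (world z) of collar_mid above 0.0865 m).
2. the stem has been turned on to its open stop (the collar has risen to within 1.3 mm of its top) (height (world z) of collar_mid above 0.1027 m), for 0.1 s.
At the end, for the whole second after the job is handed in: The red collar has risen all the way (its middle within 1.5 mm of its highest point, 104 mm above the counter), so the valve is at its open stop, and the column is no longer being wrung (under 0.03 rad) (height (world z) of collar_mid above 0.1025 m and value of joint column between -0.03 and 0.03 rad); the robot touches nothing.
It fails at once if the valve column is wrung by more than 0.07 rad (about 1.1 N m) either way (value of joint column above 0.07 rad or value of joint column below -0.07 rad).
It fails at once if the bowl, the tumbler or the copper jar is shifted by more than 20 mm (distance of any of bowl_mid, tumbler_mid, lota_mid from where it was at the start of the episode above 0.02 m).
It also fails if it takes over 58 s, if anything falls off the work surface, if the arm or the gripper's body presses on something with over 40 N, if the wrist force passes 120 N, or if a joint passes its speed limit or range.

## Working session

There is one attempt and no reset: what is moved stays moved. The work goes in short steps, Python scripts to look and compute and a shell command to move; the robot and the scene stay as the last step left them, time stands still between calls to the robot, and variables do not carry over. Pictures are saved under pics/ and viewed, at most 10 in all, crops included, and the job is handed in when it is done.

```bash
mkdir -p pics; python3 - <<'E'
from bench import status,camera,ctrl
import cv2
o=status.get_obs(); print(o)
for n in("scene","top"):
    c=camera(n); cv2.imwrite(f"pics/{n}0.png",c["frame"]); print(n,c["fx"],c["cx"],c["cy"],c["extrinsics"].round(3).tolist())
E
```

```text
{'time_s': 0.0, 'q': array([ 1.01370333e+00,  1.81571135e-01,  1.60805399e+00, -1.65283897e-05,
        1.35379705e+00, -2.06270070e-01]), 'dq': array([-1.23132375e-04,  8.78127232e-04, -6.96522182e-04, -1.57397066e-05,
        7.14722317e-04,  1.86951993e-03]), 'joint_efforts': array([-5.75592985e-04, -4.44891894e+01, -3.51321995e+01, -4.01569587e-04,
        9.68197652e-03,  7.96888060e-06]), 'eef_pos': array([0.19727062, 0.53948549, 0.23034502]), 'eef_rot': array([-3.33243144e-04,  1.74511469e-01,  9.84654716e-01, -8.51939136e-04]), 'wrist_force': array([ 0.04385525, -0.38487571, -0.61519492]), 'torque': array([ 0.02555381, -0.03263936,  0.04178101]), 'grasp_force': 0.0, 'opening': 0.9990207468595792}
scene 465.25845791544356 315.1587009053093 203.68074061137668 [[0.608, 0.42, -0.674, 1.268], [0.794, -0.343, 0.502, -0.47], [-0.02, -0.841, -0.541, 0.647], [0.0, 0.0, 0.0, 1.0]]
top 427.1208150564543 309.9324299622386 199.07970483078944 [[0.013, -0.989, 0.148, 0.452], [-1.0, -0.012, 0.009, 0.018], [-0.007, -0.148, -0.989, 1.146], [0.0, 0.0, 0.0, 1.0]]
```

View pics/scene0.png

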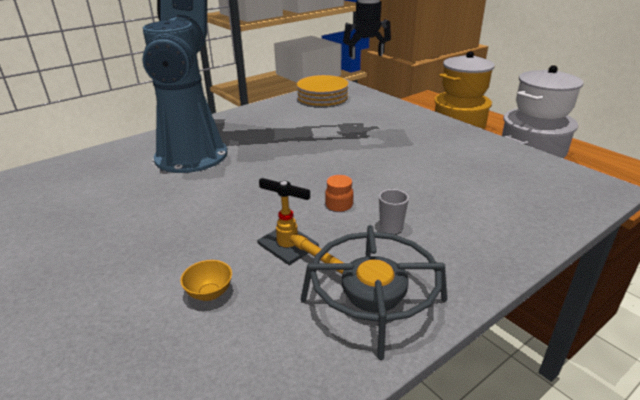

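View pics/top0.png

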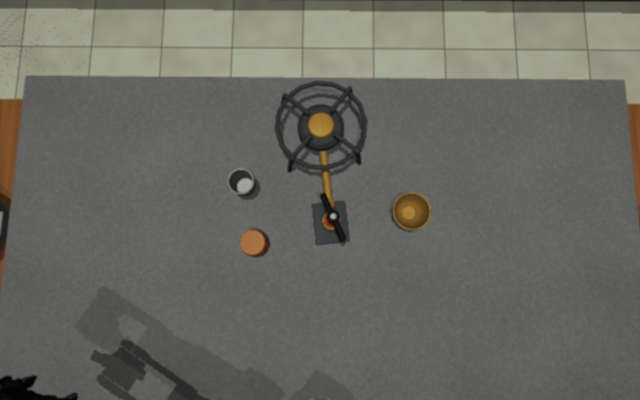

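The scene view shows the T-handle at about (285,188) with the red collar at (286,216). In the top view the bar runs from (323,196) to (343,241), the copper jar is at (253,243), the tumbler at (242,182), the bowl at (411,212) and the ring at (320,127).

```bash
cat > h.py <<'E'
from bench import status,camera,ctrl
import cv2,numpy as np
from scipy.spatial.transform import Rotation as R
def ray(c,uv,z):
    uv=np.atleast_2d(uv).astype(float);T=c["extrinsics"]
    d=np.c_[(uv[:,0]-c["cx"])/c["fx"],(uv[:,1]-c["cy"])/c["fy"],np.ones(len(uv))]@T[:3,:3].T
    return T[:3,3]+d*((z-T[2,3])/d[:,2])[:,None]
def bar(c,box,thr=45,z=0.16):
    """dark bar from depth points between z .14 and .175 in the box"""
    T=c["extrinsics"];x0,y0,x1,y1=box
    v,u=np.mgrid[y0:y1,x0:x1];d=c["depth"][y0:y1,x0:x1]
    P=np.stack([(u-c["cx"])/c["fx"]*d,(v-c["cy"])/c["fy"]*d,d],-1)@T[:3,:3].T+T[:3,3]
    dark=c["frame"][y0:y1,x0:x1].max(-1)<thr
    m=(P[...,2]>.135)&(P[...,2]<.18)&(d>0)
    return m,dark,P
def tool():
    o=status.get_obs();w,x,y,z=o["eef_rot"];return o,R.from_quat([x,y,z,w])
def collar(c):
    f=c["frame"].astype(int);b,g,r=f[...,0],f[...,1],f[...,2]
    m=((r>110)&(g<60)&(b<60)).astype(np.uint8)
    n,l,s,ce=cv2.connectedComponentsWithStats(m)
    return [(s[i].tolist(),ce[i].round(2).tolist()) for i in range(1,n) if s[i][4]>10]
E
python3 - <<'E'
from h import *
c=camera("top")
m,dk,P=bar(c,(300,180,370,260))
p=P[m]; print(len(p),p.mean(0),p.min(0),p.max(0))
v,u=np.nonzero(m); uv=np.c_[u+300,v+180]
r=cv2.minAreaRect(uv.astype(np.float32)); print(r)
q=ray(c,cv2.boxPoints(r),.160); print(q.round(4).tolist(), q.mean(0))
for n,pt,z in(("bowl",(411,212),.045),("tumbler",(242,182),.085),("lota",(253,243),.07),("ring",(320,127),.08)):print(n,ray(c,pt,z).round(3))
s=camera("scene");print(collar(s)); 
m,dk,P=bar(s,(245,165,325,210)); p=P[m];print(len(p),p.mean(0)); v,u=np.nonzero(m);print(cv2.minAreaRect(np.c_[u+245,v+165].astype(np.float32)))
E
```

```text
380 [ 0.55811209 -0.02516959  0.15989569] [ 0.50505544 -0.0549823   0.14065006] [0.61507455 0.00356574 0.16813922]
((332.08477783203125, 216.77853393554688), (50.786903381347656, 12.935894012451172), 73.0724868774414)
[[0.6107, 0.0071, 0.16], [0.62, -0.0218, 0.16], [0.5071, -0.0564, 0.16], [0.4981, -0.028, 0.16]] [ 0.558982  -0.0247851  0.16     ]
bowl [[ 0.586 -0.234  0.045]]
tumbler [[0.652 0.2   0.085]]
lota [[0.5   0.169 0.07 ]]
ring [[0.8   0.004 0.08 ]]
[([332, 188, 17, 6, 42], [339.83, 190.88]), ([330, 198, 21, 13, 102], [339.71, 204.61]), ([279, 214, 12, 7, 46], [284.54, 216.8])]
614 [ 0.56776186 -0.02687614  0.15413281]
((284.4051818847656, 188.7267608642578), (52.89972686767578, 16.253623962402344), 7.431407928466797)
```

```bash
cat >> h.py <<'E'
def barpose():
    c=camera("top"); m,dk,P=bar(c,(290,170,380,270),60); m&=dk
    n,l,s,ce=cv2.connectedComponentsWithStats(m.astype(np.uint8)); i=1+np.argmax(s[1:,4]); v,u=np.nonzero(l==i)
    q=ray(c,np.c_[u+290,v+170],.157)[:,:2]
    vx,vy,x,y=cv2.fitLine(q.astype(np.float32),cv2.DIST_HUBER,0,.001,.001).ravel()
    if vx<0: vx,vy=-vx,-vy
    t=(q-[x,y])@[vx,vy]; mid=np.array([x,y])+np.array([vx,vy])*(t.max()+t.min())/2
    return mid,np.degrees(np.arctan2(vy,vx)),np.ptp(t),len(t)
def delta(p,yaw):
    o,r=tool(); d=r.inv().apply(np.array(p)-o["eef_pos"])*100
    y=np.radians(yaw); t=R.from_matrix(np.array([[np.cos(y),np.sin(y),0],[np.sin(y),-np.cos(y),0],[0,0,-1]]))
    return d.round(2),np.degrees((r.inv()*t).as_rotvec()).round(2)
E
python3 - <<'E'
from h import *
print(barpose())
s=camera("scene")
print(ray(s,[(284.4,188.7)],.152), ray(s,[(284.5,216.8)],.084))
E
```

```text
(array([ 0.55909491, -0.02516929]), np.float32(25.262869), np.float64(0.11892012525060826), 328)
[[ 0.56578795 -0.02578912  0.152     ]] [[ 0.56661193 -0.03069092  0.084     ]]
```

```bash
python3 - <<'E'
from h import *
print(delta([.595,-.008,.23],25))
E
```

```text
(array([-56.16, -37.79,   0.11]), array([-3.000e-02,  3.000e-02,  1.349e+02]))
```

```bash
python3 -m handwheel '[[[1,-5.6,-3.8,0,0,0,10],[1,-11.2,-7.6,0,0,0,20],[1,-16.8,-11.3,0,0,0,30],[1,-22.4,-15.1,0,0,0,40],[1,-28,-18.9,0,0,0,50],[1,-33.6,-22.7,0,0,0,60],[1,-39.2,-26.5,0,0,0,70],[1,-44.8,-30.2,0,0,0,80],[1,-50.4,-34,0,0,0,90],[1,-56.2,-37.8,0.1,0,0,100]]]'; python3 - <<'E'
from h import *
print(delta([.595,-.008,.23],25),tool()[0]["q"])
E
```

```text
time_s: 1.55
eef_pos: [0.5655, 0.0321, 0.2309]
eef_rot: [0.0, 0.868, 0.497, 0.0]
wrist_force: [1.1, 0.4, -0.0]
opening: 0.999
grasp_force: 0.0
(array([-1.96,  4.58,  0.1 ]), array([ 2.000e-02, -3.000e-02,  3.455e+01])) [-1.52941507e-01  1.61600506e-01  1.62986556e+00  2.03295538e-04
  1.34954463e+00  3.78404687e-01]
```

```bash
python3 -m handwheel '[[[1,0,0,0,0,0,0],[1,0,0,0,0,0,10],[1,0,0,0,0,0,20],[1,0,0,0,0,0,30],[1,0,0,0,0,0,34.9],[1,0,0,0,0,0,34.9],[1,0,0,0,0,0,34.9]]]'; python3 - <<'E'
from h import *
print(delta([.595,-.008,.23],25),tool()[0]["q"])
E
```

```text
time_s: 2.42
eef_pos: [0.5641, 0.0346, 0.2307]
eef_rot: [-0.0, 0.976, 0.218, -0.0]
wrist_force: [-0.3, -0.0, 0.1]
opening: 0.998
grasp_force: 0.0
(array([0.98, 5.16, 0.07]), array([-0.01,  0.  ,  0.16])) [-1.48813762e-01  1.59644209e-01  1.63251992e+00  9.68200185e-05
  1.34957031e+00  9.82810394e-01]
```

```bash
python3 -m handwheel '[[[1,1.0,5.2,0,0,0,0.2],[1,1.0,5.2,0,0,0,0.2],[1,1.0,5.2,2,0,0,0.2],[1,1.0,5.2,2,0,0,0.2]]]'; python3 - <<'E'
from h import *
o,r=tool(); c=camera("wrist"); cv2.imwrite("pics/w1.png",c["frame"]); 
T=np.eye(4);T[:3,:3]=r.as_matrix();T[:3,3]=o["eef_pos"]; c["extrinsics"]=T@c["hand_eye"]
print(c["hand_eye"].round(3).tolist())
m,dk,P=bar(c,(0,0,640,400)); p=P[m&dk]
n,l,s,ce=cv2.connectedComponentsWithStats((m&dk).astype(np.uint8)); i=1+np.argmax(s[1:,4]); v,u=np.nonzero(l==i)
q=ray(c,np.c_[u,v],.160); rr=cv2.minAreaRect(q[:,:2].astype(np.float32)); print(s[i],rr)
print(delta([.595,-.008,.128],25),barpose())
E
```

```text
time_s: 2.92
eef_pos: [0.5939, -0.0081, 0.209]
eef_rot: [-0.001, 0.977, 0.215, -0.002]
wrist_force: [0.1, -0.0, -0.8]
opening: 0.997
grasp_force: 0.0
[[0.0, -0.956, -0.292, 0.074], [1.0, 0.0, 0.0, -0.001], [0.0, -0.292, 0.956, -0.143], [0.0, 0.0, 0.0, 1.0]]
[ 300  182   39  159 3040] ((0.5637529492378235, -0.021788228303194046), (0.12085667252540588, 0.026333188638091087), 23.895328521728516)
(array([0.06, 0.01, 8.21]), array([-0.08,  0.09, -0.14])) (array([ 0.54341675, -0.03175447]), np.float32(26.998087), np.float64(0.0849447769704243), 259)
```

View pics/w1.png

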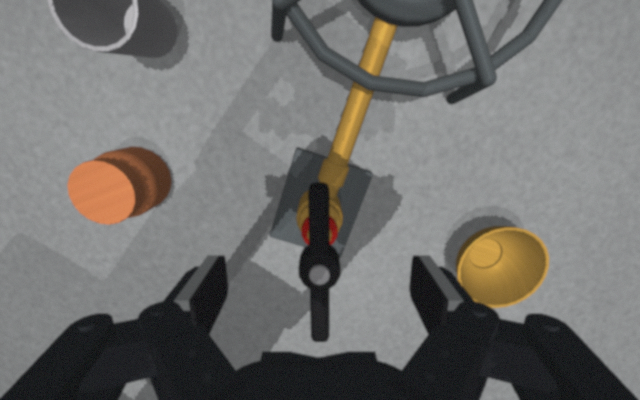

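The wrist view shows the bar vertical and centred at x≈319, from y 182 to 341, with its hub at (319,268). The fingers straddle it and nothing else is near them.

```bash
python3 -m handwheel '[[[1,0.2,0,4,0,0,0],[1,0.2,0,8.1,0,0,0],[1,0.2,0,8.1,0,0,0],[-0.45,0.2,0,8.1,0,0,0],[-0.45,0.2,0,8.1,0,0,0],[-0.45,0.2,0,8.1,0,0,0],[-0.45,0.2,0,8.1,0,0,0]]]'; python3 - <<'E'
from h import *
o,r=tool();print(o["torque"],o["wrist_force"],r.as_matrix()[:,0]); c=camera("scene");print(collar(c))
o,r=tool(); w=camera("wrist"); cv2.imwrite("pics/w2.png",w["frame"])
E
```

```text
time_s: 3.9
eef_pos: [0.5977, -0.0082, 0.1305]
eef_rot: [0.0, 0.977, 0.215, 0.001]
wrist_force: [0.5, -0.1, 0.9]
opening: 0.273
grasp_force: 0.0
[ 0.00748396  0.01555087 -0.00129742] [ 0.48870024 -0.06369484  0.86561218] [0.90775932 0.41949027 0.00097039]
[([327, 187, 6, 6, 12], [329.17, 189.25]), ([348, 197, 4, 7, 13], [350.15, 200.62]), ([328, 198, 4, 11, 18], [329.17, 203.28]), ([279, 213, 13, 8, 63], [284.19, 216.86])]
```

View pics/w2.png

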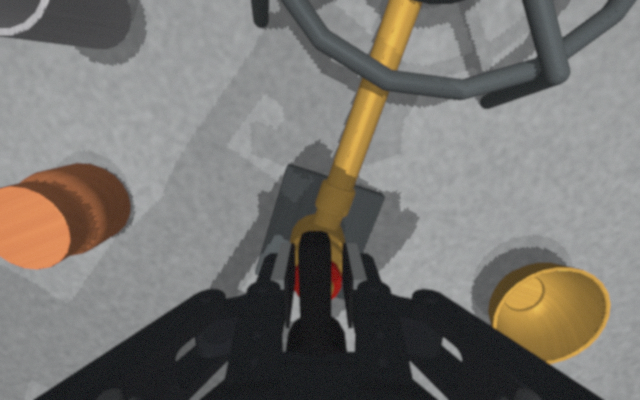

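The bar sits between the pads with clearance on both sides. Next I swing the handle anticlockwise about the axis, which lies 4 cm back along tool x.

```bash
cat >> h.py <<'E'
C=np.array([.561,-.0235])
def rep():
    o,r=tool(); x=r.as_matrix()[:,0]; p=o["eef_pos"][:2]-C; f=o["wrist_force"]
    print("yaw %.1f pos r %.1f ang %.1f z %.4f"%(np.degrees(np.arctan2(x[1],x[0]))%360,1e3*np.hypot(*p),np.degrees(np.arctan2(p[1],p[0]))%360,o["eef_pos"][2]),
     "Ft %.1f Fr %.1f Mz %.2f tau_on_valve %.2f"%(-f[:2]@[-p[1],p[0]]/np.hypot(*p),-f[:2]@p/np.hypot(*p),-o["torque"][2],-(p[0]*f[1]-p[1]*f[0])-o["torque"][2]),"q6 %.2f"%o["q"][5])
    c=camera("scene"); print([k for k in collar(c) if 270<k[1][0]<300],barpose() if 0 else "")
E
python3 -m handwheel '[[[-0.45,0,-0.21,0,0,0,-3],[-0.45,-0.02,-0.42,0,0,0,-6],[-0.45,-0.05,-0.63,0,0,0,-9],[-0.45,-0.09,-0.83,0,0,0,-12],[-0.45,-0.14,-1.04,0,0,0,-15],[-0.45,-0.2,-1.24,0,0,0,-18],[-0.45,-0.27,-1.43,0,0,0,-21],[-0.45,-0.35,-1.63,0,0,0,-24],[-0.45,-0.44,-1.82,0,0,0,-27],[-0.45,-0.54,-2,0,0,0,-30]]]'; python3 -c "
from h import *
rep()"
```

```text
time_s: 5.25
eef_pos: [0.5841, 0.0078, 0.1298]
eef_rot: [0.0, 0.887, 0.461, 0.0]
wrist_force: [1.0, 0.2, -0.5]
opening: 0.276
grasp_force: 0.2
yaw 54.9 pos r 38.9 ang 53.5 z 0.1298 Ft 0.7 Fr -0.8 Mz 0.03 tau_on_valve 0.05 q6 0.42
[([279, 215, 12, 6, 45], [285.16, 217.71])]
```

```bash
python3 -m handwheel '[[[-0.45,0,-0.21,0,0,0,-3],[-0.45,-0.02,-0.42,0,0,0,-6],[-0.45,-0.05,-0.63,0,0,0,-9],[-0.45,-0.09,-0.83,0,0,0,-12],[-0.45,-0.14,-1.04,0,0,0,-15],[-0.45,-0.2,-1.24,0,0,0,-18],[-0.45,-0.27,-1.43,0,0,0,-21],[-0.45,-0.35,-1.63,0,0,0,-24],[-0.45,-0.44,-1.82,0,0,0,-27],[-0.45,-0.54,-2,0,0,0,-30]]]'; python3 -c "
from h import *
rep()"
```

```text
time_s: 6.55
eef_pos: [0.5646, 0.015, 0.1298]
eef_rot: [0.0, 0.738, 0.675, 0.0]
wrist_force: [0.1, 0.4, -0.2]
opening: 0.275
grasp_force: 0.2
yaw 84.9 pos r 38.7 ang 84.6 z 0.1298 Ft 0.0 Fr -0.4 Mz -0.01 tau_on_valve -0.01 q6 -0.09
[([278, 211, 14, 10, 62], [283.89, 216.76])]
```

```bash
python3 -m handwheel '[[[-0.45,0,-0.21,0,0,0,-3],[-0.45,-0.02,-0.42,0,0,0,-6],[-0.45,-0.05,-0.63,0,0,0,-9],[-0.45,-0.09,-0.83,0,0,0,-12],[-0.45,-0.14,-1.04,0,0,0,-15],[-0.45,-0.2,-1.24,0,0,0,-18],[-0.45,-0.27,-1.43,0,0,0,-21]]]'; python3 -c "
from h import *
rep()
c=camera('scene');cv2.imwrite('pics/s3.png',cv2.resize(c['frame'][130:280,190:390],None,fx=4,fy=4))"
```

```text
time_s: 7.48
eef_pos: [0.5535, 0.0132, 0.1308]
eef_rot: [0.003, 0.603, 0.797, 0.002]
wrist_force: [6.9, 1.8, -4.0]
opening: 0.275
grasp_force: 3.1
yaw 105.8 pos r 37.5 ang 101.6 z 0.1308 Ft 7.1 Fr -0.4 Mz 0.08 tau_on_valve 0.35 q6 -0.47
[([279, 210, 13, 10, 67], [283.84, 216.01])]
```

View pics/s3.png

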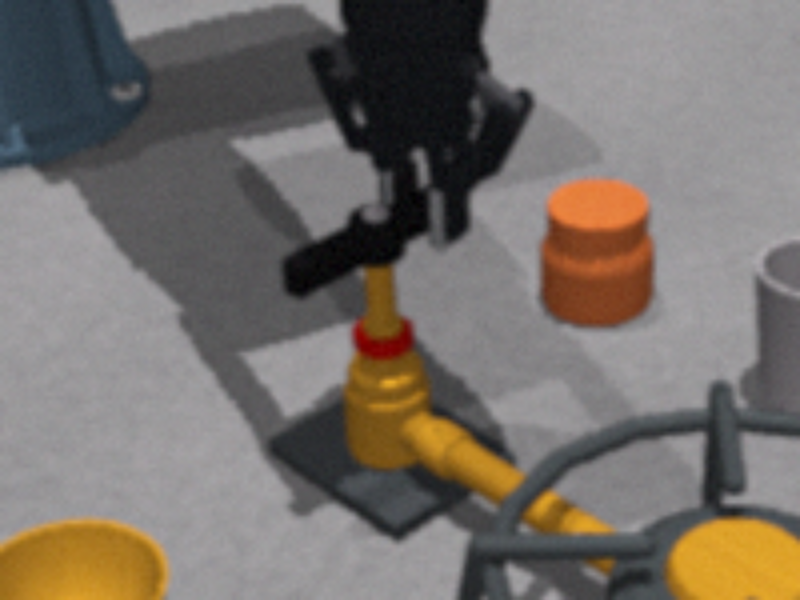

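The view shows the pads on the bar and the red collar at about (286,214) in the full image, still low. The torque has climbed to 0.35 N m, so the stem is biting and I give it the firm twist.

```bash
python3 -m handwheel '[[[-0.45,0,-0.21,0,0,0,-3],[-0.45,-0.02,-0.42,0,0,0,-6],[-0.45,-0.05,-0.63,0,0,0,-9],[-0.45,-0.09,-0.83,0,0,0,-12],[-0.45,-0.09,-0.83,0,0,0,-12]]]'; python3 -c "
from h import *
rep()"
```

```text
time_s: 8.2
eef_pos: [0.5432, 0.0105, 0.1302]
eef_rot: [0.001, 0.517, 0.856, 0.001]
wrist_force: [2.7, 1.4, 0.2]
opening: 0.273
grasp_force: 1.8
yaw 117.7 pos r 38.4 ang 117.6 z 0.1302 Ft 3.0 Fr 0.1 Mz 0.04 tau_on_valve 0.15 q6 -0.68
[([278, 208, 15, 11, 83], [284.61, 214.1])]
```

```bash
python3 -m handwheel '[[[-0.45,0,-0.21,0,0,0,-3],[-0.45,-0.02,-0.42,0,0,0,-6],[-0.45,-0.05,-0.63,0,0,0,-9],[-0.45,-0.09,-0.83,0,0,0,-12],[-0.45,-0.14,-1.04,0,0,0,-15],[-0.45,-0.2,-1.24,0,0,0,-18],[-0.45,-0.27,-1.43,0,0,0,-21],[-0.45,-0.35,-1.63,0,0,0,-24],[-0.45,-0.44,-1.82,0,0,0,-27],[-0.45,-0.54,-2,0,0,0,-30]]]'; python3 -c "
from h import *
rep()"
```

```text
time_s: 9.5
eef_pos: [0.5277, -0.0037, 0.1301]
eef_rot: [0.001, 0.277, 0.961, 0.0]
wrist_force: [3.5, 1.3, 1.4]
opening: 0.276
grasp_force: 1.4
yaw 147.8 pos r 38.8 ang 149.3 z 0.1301 Ft 2.8 Fr 2.3 Mz 0.11 tau_on_valve 0.22 q6 -1.24
[([280, 206, 13, 10, 64], [286.95, 211.53])]
```

```bash
python3 -m handwheel '[[[-0.45,0,-0.21,0,0,0,-3],[-0.45,-0.02,-0.42,0,0,0,-6],[-0.45,-0.05,-0.63,0,0,0,-9],[-0.45,-0.09,-0.83,0,0,0,-12],[-0.45,-0.14,-1.04,0,0,0,-15],[-0.45,-0.2,-1.24,0,0,0,-18],[-0.45,-0.27,-1.43,0,0,0,-21],[-0.45,-0.27,-1.43,0,0,0,-21]]]'; python3 -c "
from h import *
rep()
c=camera('scene');cv2.imwrite('pics/s4.png',cv2.resize(c['frame'][130:280,190:390],None,fx=4,fy=4))"
```

```text
time_s: 10.55
eef_pos: [0.5219, -0.0171, 0.1298]
eef_rot: [0.0, 0.099, 0.995, 0.0]
wrist_force: [2.1, 1.2, -0.1]
opening: 0.276
grasp_force: 1.0
yaw 168.7 pos r 39.6 ang 170.7 z 0.1298 Ft 1.5 Fr 1.9 Mz 0.06 tau_on_valve 0.12 q6 -1.63
[([280, 207, 13, 7, 53], [286.09, 210.3])]
```

View pics/s4.png

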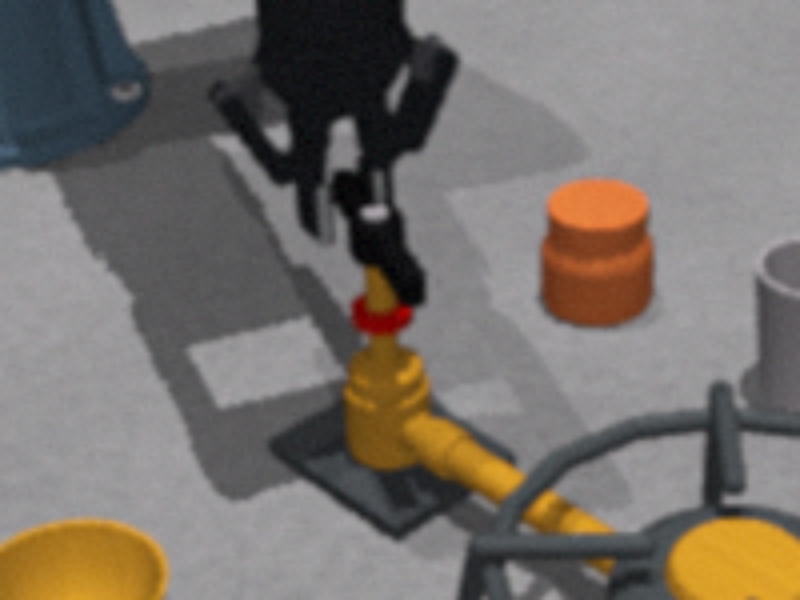

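The collar has risen from crop y 338 to 314, about 6 px of the 7.8 px expected at the stop, so roughly 20° remain. I slow down from here.

```bash
python3 -m handwheel '[[[-0.45,0,-0.14,0,0,0,-2],[-0.45,-0.01,-0.28,0,0,0,-4],[-0.45,-0.02,-0.42,0,0,0,-6],[-0.45,-0.04,-0.56,0,0,0,-8],[-0.45,-0.06,-0.69,0,0,0,-10],[-0.45,-0.06,-0.69,0,0,0,-10],[-0.45,-0.06,-0.69,0,0,0,-10]]]'; python3 -c "
from h import *
rep()"; python3 -m handwheel '[[[-0.45,0,-0.07,0,0,0,-1],[-0.45,0,-0.14,0,0,0,-2],[-0.45,0,-0.14,0,0,0,-2]]]'; python3 -c "
from h import *
rep()"
```

```text
time_s: 11.52
eef_pos: [0.521, -0.024, 0.1297]
eef_rot: [-0.0, 0.011, 1.0, 0.0]
wrist_force: [2.1, 1.8, 1.3]
opening: 0.275
grasp_force: 1.1
yaw 178.8 pos r 40.0 ang 180.8 z 0.1297 Ft 1.8 Fr 2.2 Mz 0.11 tau_on_valve 0.18 q6 -1.82
[([280, 203, 13, 10, 60], [286.15, 208.88])] 
time_s: 11.95
eef_pos: [0.521, -0.0254, 0.1297]
eef_rot: [-0.0, -0.007, 1.0, 0.0]
wrist_force: [2.5, 3.5, 0.6]
opening: 0.274
grasp_force: 1.5
yaw 180.8 pos r 40.0 ang 182.7 z 0.1297 Ft 3.4 Fr 2.7 Mz 0.05 tau_on_valve 0.18 q6 -1.86
[([280, 202, 13, 11, 57], [286.07, 208.75])]
```

```bash
python3 -m handwheel '[[[-0.45,0,-0.07,0,0,0,-1],[-0.45,0,-0.14,0,0,0,-2],[-0.45,0,-0.14,0,0,0,-2]]]' >/dev/null; python3 -c "
from h import *
rep()"
```

```text
yaw 182.8 pos r 39.9 ang 183.9 z 0.1297 Ft 5.7 Fr 3.3 Mz 0.06 tau_on_valve 0.28 q6 -1.90
[([280, 203, 13, 10, 57], [285.96, 208.86])]
```

```bash
python3 -m handwheel '[[[-0.45,0,-0.07,0,0,0,-1],[-0.45,0,-0.1,0,0,0,-1.5],[-0.45,0,-0.1,0,0,0,-1.5]]]' >/dev/null; python3 -c "
from h import *
rep()"
```

```text
yaw 184.3 pos r 39.8 ang 184.6 z 0.1297 Ft 8.2 Fr 5.7 Mz 0.20 tau_on_valve 0.53 q6 -1.93
[([279, 203, 14, 10, 56], [285.95, 208.93])]
```

The torque climbed 0.18, 0.28, 0.53 N m while the collar stood still at v≈208.8, so the handle is against its stop. I ease off, open the fingers and lift.

```bash
python3 -m handwheel '[[[-0.45,0,0.2,0,0,0,1],[-0.45,0,0.5,0,0,0,1],[0.6,0,0.5,0,0,0,1],[1,0,0.5,0,0,0,1],[1,0,0.5,0,0,0,1],[1,0,0.5,0,0,0,1],[1,0,0.5,-4,0,0,1],[1,0,0.5,-9,0,0,1],[1,0,0.5,-12,0,0,1],[1,0,0.5,-12,0,0,1]]]'; python3 -c "
from h import *
rep()
c=camera('scene');cv2.imwrite('pics/s5.png',cv2.resize(c['frame'][130:280,190:390],None,fx=4,fy=4))
T=np.linalg.inv(c['extrinsics'])
for z in (.084,.1025,.104):
    p=T@[.559+.0095,-.0245-.006,z,1]; print(z,p[1]/p[2]*c['fy']+c['cy'])"
```

```text
time_s: 14.1
eef_pos: [0.5224, -0.0234, 0.2528]
eef_rot: [0.003, -0.029, 1.0, -0.001]
wrist_force: [-0.1, -0.2, 0.5]
opening: 0.998
grasp_force: 0.0
yaw 183.3 pos r 38.6 ang 179.8 z 0.2528 Ft -0.2 Fr -0.1 Mz -0.03 tau_on_valve -0.04 q6 -1.90
[([280, 203, 13, 10, 56], [286.36, 208.79])] 
0.084 217.15488453611883
0.1025 209.9594016051786
0.104 209.36957700958945
```

View pics/s5.png

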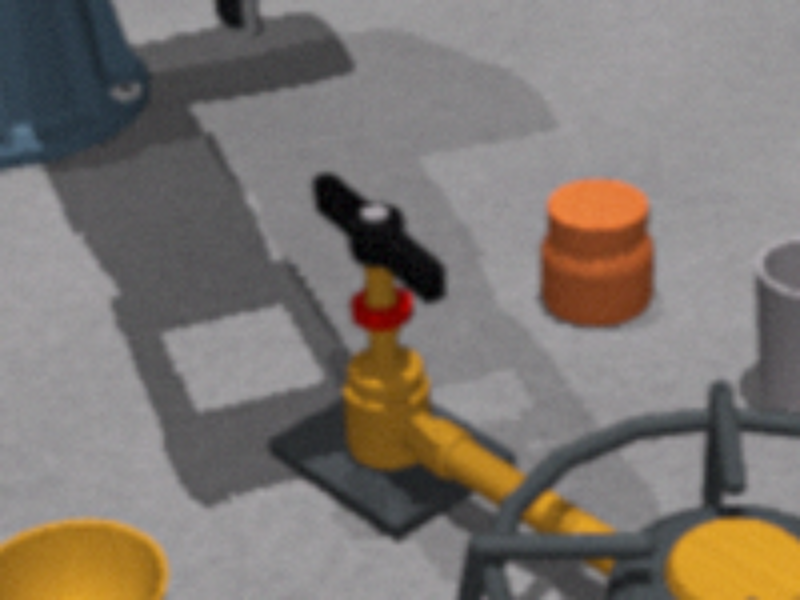

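The gripper is clear and the handle stands free. The collar is at (286,209), where the calibration puts a height of 104 mm, and the cookware has not moved.

```bash
python3 -c "
from bench import ctrl
print(ctrl.hand_in())"
```

```text
the job is handed in; nothing more can be done
None
```

I broke the valve loose and turned it to its open stop (felt at about 0.5 N m), with the collar all the way up in the last picture; then I let go, lifted clear and handed the job in, but it returned no verdict.

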